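# Back a ratchet bending wheel off by one notch

### The arm

A 6-joint arm with a two-finger parallel gripper is mounted at the origin on the work surface. World frame = base frame: x ahead of the robot, y to its left, z up, the work surface at z = 0. Lengths are in mm, angles in rad, forces in N, time in s.
With the tool pointing down it reaches from about 250 to 725 mm from the base axis. Payload 9.7 kg.
Tool frame: the origin (TCP) lies at the very end of the fingers, on their centre line; the grasp point (between the pads) lies 19 mm behind it; x points along the fingers, z is the direction in which the jaws open and shut, and the axes are right-handed (so a half turn about x gives the same grasp; the last joint's range is limited). The gripper opens to 85 mm and grips with 20 to 120 N. Pads are 22 mm wide; open, the fingers measure 114 mm over their backs; the gripper's body (76 mm by 85 mm) begins 54 mm behind the grasp point. The pads swing forward as they close: fully open they stand 13 mm farther back than shut.
Start: joints at [-1.308, 0.087, 0.176, 1.66, 0, 1.571], TCP at [142.879, -531.114, 231.284] pointing down, gripper open.
Joint ranges: [-3.13, 3.13], [-0.85, 1.81], [-1.15, 1.24], [-2.2, 2.28], [-1.44, 1.52], [-3.14, 3.14]. Speed limits (rad/s): [2.22, 2.22, 2.57, 3.14, 3.14, 3.14].

### API

Orientations are given as a 3x3 rotation matrix whose columns are the frame's x, y, z axes.
In Python, from workcell import sense, capture, sign_off, spot_in gives the robot as it stands. The module is installed in compiled form; this text tells all that it offers.
- The arm moves only by the tool send_rows, never from a script. Its argument "plan" is one flat list of numbers, 4 for each row, row after row: the shift along the tool's x, y, z in m, then the turn about the tool's x in rad. A call has 1 to 20 rows; each row is the pose to reach, as a shift and turn from the pose commanded when the call began, along the tool's axes at that moment; what a row does not reach only later rows make up. A row lasts 1/8 s, in which the tool goes at most 62.5 mm and 10.7 degrees, less where a joint would pass 70% of its speed; a pose out of reach is approached as far as the arm can. A call with a gripper value outside its range is refused whole. "hand" is the opening, from 0 (shut) to 1 (fully open), set as the call begins (left out, the last holds). The fingers move at their own pace and stop on an object; the grip force is fixed at half the most. Time passes only in rows, so rows that repeat a pose let the fingers close. It gives the time, the measured TCP pose, the force and the opening at its end, in the units of the state.
- sense(): the state, without advancing time (a new reading comes with each control period).
- capture(name): name is "scene" or "top"; returns a dict with "image" (420x560x3 uint8, blue, green, red), "z_map" (420x560 float32, mm along the optical axis (not along the pixel's ray), 0 where there is no reading), "mtx" (3x3 intrinsics, pixels), "R" (3x3) and "t" (3): a world point X has camera coordinates R X + t. Camera axes: x right, y down, z forward; pixel columns grow to the right and rows downward; lengths in mm; the calibration is good to about 2 mm. A picture is of the moment at which its call begins.
- sign_off(): hands the job in, once; it reports no verdict.
Trained networks look in a picture, given as the dict that the camera call returned (one of the last four; its "shot" number tells which), for a name from the list of things; names that differ only in an ending like _2 or _b are one class to them, and where a whole thing is asked for, a point or a joint stands for the part that bears it (a point fixed in the world has none). Each returns a list of dicts, best first, with "p" (0 to 1); they miss things now and then, are a little off and sometimes report something else, mostly with a low value. They report only what shows in the picture. A call takes as long as a camera call. They do not tell look-alikes from the thing itself.
- spot_in(thing, picture): "bbox" ([centre column, centre row, width, height] in pixels, round what is visible of it).
The state is a dict: "time": time; "q": joint angles; "joint_vel": joint speeds; "joint_torque": joint torques, N m; "ee_pos": TCP position; "tcp_rot": TCP orientation; "ft_force": force on the tool from outside, world axes, zero at the start; "ft_torque": the same for the moment, N m; "gripper_width": finger opening in mm.
Only numpy, scipy, OpenCV 4.12 (cv2) and the standard library are available. Lean on these libraries where they do the work, as an engineer would, in place of code of your own. Each camera call takes 0.05 s, during which the arm holds its last target. There are 200 camera calls.

### The job

The smith's bending wheel has been wound one notch too far. Lift the red pawl out of the wheel by pushing its weighted cross-bar over until it tips back and stays up, then push one of the brass pegs to turn the wheel backward (clockwise seen from above) by one notch, and tip the pawl back so that it drops fully down into that notch. Everything is done by pushing and nothing is picked up: leave the collar on the hub and the bushing on the plate in their places and do not disturb the other things on the bench.

Things in the scene. Friction and masses are not known exactly. Their poses are not given: they have to be found in the camera images.
- bender: green base plate of the bending wheel, fixed to the bench, 230 x 310 mm, 12 mm thick. Origin at bench height on the wheel's upright axis; the plate reaches 115 mm either way along its x and from -110 to +200 mm along its y. The pawl stands on its +y side and swings in its y-z plane (x = 0). Its +y is within 30 degrees of the bench's left.
- hub (a point): point on the wheel's axis at the height of the wheel's flat upper face (34 mm above the bench). The wheel is a dark steel disc 188 mm across with 8 saw teeth (45 degrees apart, 12 mm high, 22 mm long, at radius 72 to 94 mm) on that face along the rim. A hub pin of 22 mm diameter stands 36 mm up in the middle, the loose collar over it.
- wheel (a joint): wheel angle in rad, counterclockwise from above positive (forward, winding); starts within 0.12 of 0. Backward = clockwise = decreasing. One notch is 0.785 rad (45 degrees). The pawl drops fully in only within 0.18 rad of a multiple of 0.785; while it is down, a tooth blocks the wheel beyond that. It turns stiffly (about 2.5 N at a peg) and stays where it is left.
- peg0 (a point): top centre of brass peg 0: four upright brass pegs 12 mm in diameter stand 46 mm above the wheel's face (tops 80 mm above the bench) on a circle of 52 mm radius about the axis, 90 degrees apart. With the wheel at 0, peg 0 lies 45 degrees from the plate's +x towards its +y; pegs 1, 2, 3 follow counterclockwise.
- peg1 (a point): top centre of brass peg 1 (see peg 0)
- peg2 (a point): top centre of brass peg 2 (see peg 0)
- peg3 (a point): top centre of brass peg 3 (see peg 0)
- pawl_bar (a point): centre of the pawl's weighted cross-bar: red horizontal cylinder, 26 mm in diameter, 44 mm long, parallel to the plate's x, on a 10 mm stem. Pawl down: 112 mm above the bench, 120 mm from the wheel's axis; tipped up: 97 mm above the bench, 184 mm from the axis. Push it away from the wheel (plate's +y) to lift the pawl, towards the wheel to drop it.
- pawl_nose (a point): middle of the underside of the pawl's nose (12 mm wide, 14 mm long): pawl down, 82 mm from the wheel's axis, 1 mm above the wheel's face. The hinge, parallel to the plate's x, lies 140 mm from the axis and 52 mm above the bench, between two green cheeks (26 mm along y, 34 mm wide over both, 64 mm high). The red arm is 12 mm wide, 10 mm thick.
- pawl (a joint): angle of the pawl in rad: 0 fully down in a notch, 1.1 tipped up against its stop. It is weighted: its balance point lies near 0.55; from below that it falls down to the wheel by itself, from beyond it falls back to 1.1 and stays, the arm then standing steeply up in front of the hinge. It takes 1 to 2 N at the cross-bar.
- collar_mid (a point): centre of the loose steel collar on the hub pin (48 mm outside diameter, 28 mm high, 27 mm bore), resting on the wheel; to be left there
- bushing_mid (a point): centre of a loose dark steel bushing, 24 mm in diameter, 30 mm high, standing on the base plate beside the pawl; to be left alone
- hammer_grip (a point): grip of the hammer lying on the bench to the right of the machine; to be left alone
- oil_mid (a point): centre of a yellow oil bottle, 56 mm in diameter, 140 mm high, standing left of the machine; to be left alone
- rivets_mid (a point): centre of an amber jar, 70 mm in diameter, 85 mm high, standing left of the machine; to be left alone
- billet_mid (a point): centre of a dark steel billet 40 x 40 x 50 mm, standing left of the machine; to be left alone
Mind the look-alikes: they are no part of the job. Leave any pink or purple look-alike of the part that bears collar_mid alone.

How it is judged (in metres and radians):
On the way, in this order (a step that is already met when the one before it is completed fails the run):
1. the pawl is tipped up and out of the wheel (value of joint pawl above 0.8 rad and value of joint wheel above -0.3 rad), for 0.2 s.
2. with the pawl up, the wheel is turned back one notch (value of joint pawl above 0.5 rad and value of joint wheel between -0.985 and -0.585 rad), for 0.2 s.
3. the pawl is fully down in that notch (value of joint pawl below 0.06 rad), for 0.2 s.
At the end, for the whole second after the job is handed in: the wheel rests one notch back from where it began (joint within 0.2 rad of -0.785), the pawl is fully down in that notch (below 0.06 rad), both at rest; the collar still sits on the hub pin and the bushing stands within 20 mm of its place (value of joint pawl below 0.06 rad and value of joint wheel between -0.985 and -0.585 rad and velocity of joint wheel between -0.05 and 0.05 rad/s and velocity of joint pawl between -0.1 and 0.1 rad/s and distance between collar_mid and hub below 0.022 m and distance of bushing_mid from where it was at the start of the episode below 0.02 m); the robot touches nothing.
It fails at once if the collar is lifted off its seat (distance between collar_mid and hub above 0.026 m).
It fails at once if the bushing is lifted, knocked over or pushed away (distance of bushing_mid from where it was at the start of the episode above 0.02 m).
It fails at once if a bystander on the bench is pushed, knocked over or lifted (distance of any of hammer_grip, oil_mid, rivets_mid, billet_mid from where it was at the start of the episode above 0.025 m).
It also fails if it takes over 58 s, if anything falls off the work surface, if the arm or the gripper's body presses on something with over 40 N, if the wrist force passes 120 N, or if a joint passes its speed limit or range.

## Working session

There is one attempt and no reset: what is moved stays moved. The work goes in short steps, Python scripts to look and compute and a tool call to move; the robot and the scene stay as the last step left them, time stands still between calls to the robot, and variables do not carry over. Pictures are saved under pics/ and viewed, about 8 in all and at most 12, crops included, and the job is handed in when it is done.

Besides the shell and the picture viewer there is one more tool, called as name(argument=value, ...) on one line, values as JSON. send_rows: Moves the arm, as the interface text tells. Its arguments: {"type":"object","properties":{"plan":{"type":"array"},"hand":{"type":"number"}},"required":["plan"]}

```bash
mkdir -p pics
cat > h.py <<'E'
import numpy as np,cv2
from workcell import sense,capture,sign_off,spot_in
def cloud(c):
    z=c["z_map"].astype(float);K=np.array(c["mtx"]);R=np.array(c["R"]);t=np.array(c["t"])
    v,u=np.mgrid[:z.shape[0],:z.shape[1]]
    P=np.stack([(u-K[0,2])/K[0,0]*z,(v-K[1,2])/K[1,1]*z,z],-1)
    W=(P-t)@R; W[z==0]=np.nan
    return W
def proj(c,X):
    p=np.array(c["R"])@np.array(X,float)+np.array(c["t"]);p=np.array(c["mtx"])@p
    return p[:2]/p[2]
E
python3 - <<'E'
from h import *
s=sense();print(s["time"],s["ee_pos"],s["tcp_rot"],s["gripper_width"],s["ft_force"])
ims=[]
for n in["scene","top"]:
    c=capture(n);cv2.imwrite(f"pics/{n}0.png",c["image"]);np.savez(f"{n}0.npz",W=cloud(c),im=c["image"])
    W=cloud(c)
    for th in["bender","peg0","pawl_bar","collar_mid","bushing_mid","oil_mid","rivets_mid","billet_mid","hammer_grip","wheel"]:
        try: r=spot_in(th,c)
        except Exception as e: print(e);continue
        for d in r[:5]:
            u,v=map(int,d["bbox"][:2]);print(n,th,round(d["p"],2),np.round(d["bbox"]),np.round(W[min(v,419),min(u,559)]))
E
```

```text
0.0 [ 142.80459875 -530.91132716  230.58123657] [[-3.60704587e-04  9.65676334e-01  2.59748126e-01]
 [ 1.26871706e-03  2.59748375e-01 -9.65675500e-01]
 [-9.99999130e-01 -1.87767052e-05 -1.31886247e-03]] 85.35175901538432 [ 0.32295329  0.40879459 -0.32219986]
scene peg0 0.88 [259. 260.  76.  69.] [ 556. -139.   53.]
scene pawl_bar 0.84 [298. 233.  28.  34.] [530.  10.  12.]
scene collar_mid 0.81 [258. 252.  21.  24.] [ 545. -131.   63.]
scene collar_mid 0.67 [178. 304.  24.  24.] [ 508. -345.    1.]
scene collar_mid 0.57 [215. 213.  18.  21.] [ 315. -124.    2.]
scene bushing_mid 0.57 [330. 272.   8.  13.] [687. -24.  42.]
scene oil_mid 0.87 [441. 172.  27.  41.] [659. 424.  93.]
scene rivets_mid 0.62 [259. 259.  77.  64.] [ 558. -138.   58.]
scene billet_mid 0.7 [402. 156.  13.  21.] [512. 441.  45.]
scene hammer_grip 0.67 [258. 259.  75.  63.] [ 556. -139.   53.]
scene hammer_grip 0.62 [130. 362.  87.  99.] [ 582. -493.   27.]
scene wheel 0.86 [260. 260.  75.  67.] [ 560. -136.   54.]
scene wheel 0.3 [281. 261. 138. 103.] [584. -94.  35.]
top bender 0.91 [312. 197. 112.  96.] [546. -83.  34.]
top peg0 0.89 [326. 198.  62.  55.] [ 539. -126.   73.]
top peg0 0.55 [433. 194.  35.  84.] [ 550. -484.   -1.]
top pawl_bar 0.46 [292. 185.  18.  12.] [572. -23. 121.]
top collar_mid 0.69 [386. 184.  17.  13.] [ 589. -330.    1.]
top collar_mid 0.49 [394. 206.  16.  12.] [ 512. -355.   -3.]
top collar_mid 0.49 [324. 200.  60.  55.] [ 532. -119.   76.]
top bushing_mid 0.62 [288. 156.   7.  10.] [681. -10.  40.]
top oil_mid 0.6 [147. 165.  28.  20.] [646. 434. 103.]
top rivets_mid 0.78 [165. 249.  30.  25.] [386. 379.  80.]
top rivets_mid 0.18 [144. 214.  17.  14.] [499. 458.  46.]
top billet_mid 0.61 [147. 213.  20.  18.] [502. 451.  48.]
top hammer_grip 0.49 [143. 215.  21.  14.] [495. 458.  56.]
top wheel 0.81 [324. 200.  64.  55.] [ 533. -123.   70.]
top wheel 0.24 [290. 157.   5.   7.] [677. -14.  42.]
```

View pics/scene0.png

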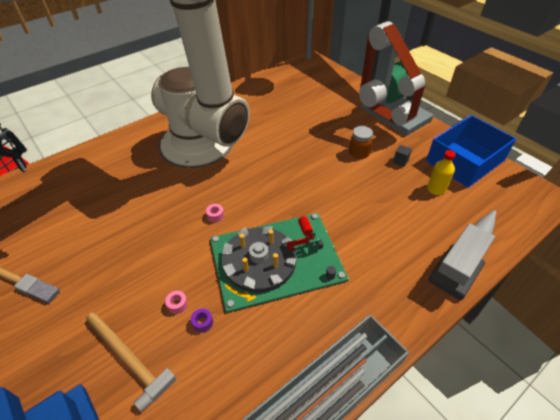

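View pics/top0.png

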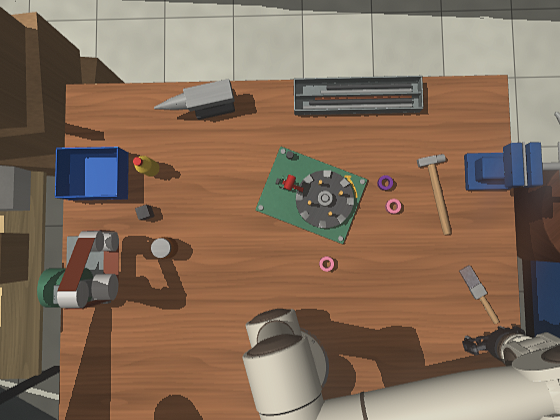

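The machine shows at about (325,198) in top and (259,252) in scene. The collar to leave is the grey ring on the hub at scene (258,252). The look-alikes are pink rings at scene (215,213) and (176,302) and a purple ring at (201,320). The only red bar on the plate is at scene (305,228), top (291,183). Next I fit the plate, hub and pegs.

Run:
```python
from h import *
big=[]
for n in["scene","top"]:
    d=np.load(f"{n}0.npz");W=d["W"];im=d["im"];hsv=cv2.cvtColor(im,cv2.COLOR_BGR2HSV).astype(int)
    H,S,V=hsv[...,0],hsv[...,1],hsv[...,2]
    reg=(abs(W[...,0]-560)<220)&(abs(W[...,1]+80)<230)
    g=reg&(H>60)&(H<90)&(S>90)&(abs(W[...,2]-12)<7)
    r=cv2.minAreaRect(W[g][:,:2].astype(np.float32));print(n,"plate",r,np.round(cv2.boxPoints(r)),np.median(W[g][:,2]))
    red=reg&((H<6)|(H>174))&(S>150)&(W[...,2]>60)
    P=W[red];print("red",len(P),np.round(P.mean(0)),np.round(P.min(0)),np.round(P.max(0)))
    br=reg&(H>12)&(H<30)&(S>120)&(W[...,2]>50)&(W[...,2]<95)
    k,l,st,ce=cv2.connectedComponentsWithStats(br.astype(np.uint8))
    for i in range(1,k):
        if st[i,4]>2: print("brass",st[i,4],np.round(ce[i]),np.round(np.nanmedian(W[l==i],0)),np.round(np.nanmax(W[l==i],0)))
    u0,v0,w,h=(200,200,160,115) if n=="scene" else(248,140,130,110)
    big.append(cv2.resize(im[v0:v0+h,u0:u0+w],(400,290 if n=="scene" else 338),interpolation=cv2.INTER_CUBIC))
big=[cv2.resize(b,(400,338)) for b in big]
cv2.imwrite("pics/crop.png",np.hstack(big))
```

```text
scene plate ((555.107666015625, -84.77569580078125), (306.451904296875, 229.82176208496094), 67.72782135009766) [[ 391. -183.]
 [ 603. -270.]
 [ 720.   13.]
 [ 507.  101.]] 11.378676519436409
red 185 [588. -16. 115.] [562. -32.  60.] [606.   6. 128.]
brass 46 [271. 235.] [526. -78.  69.] [530. -70.  82.]
brass 46 [242. 239.] [ 491. -142.   69.] [ 494. -135.   83.]
brass 48 [275. 258.] [ 591. -113.   71.] [ 594. -106.   82.]
brass 50 [245. 263.] [ 556. -177.   71.] [ 559. -169.   81.]
top plate ((554.2706298828125, -83.4598388671875), (306.478271484375, 226.2116241455078), 67.79285430908203) [[ 392. -183.]
 [ 601. -268.]
 [ 717.   16.]
 [ 507.  101.]] 12.90584924241547
red 126 [581. -16. 115.] [560. -54.  60.] [605.   6. 131.]
brass 12 [320. 182.] [ 585. -111.   82.] [ 592. -105.   88.]
brass 12 [340. 193.] [ 550. -174.   81.] [ 555. -170.   84.]
brass 11 [309. 203.] [520. -75.  82.] [526. -72.  86.]
brass 13 [330. 213.] [ 487. -140.   80.] [ 490. -134.   85.]
```

View pics/crop.png

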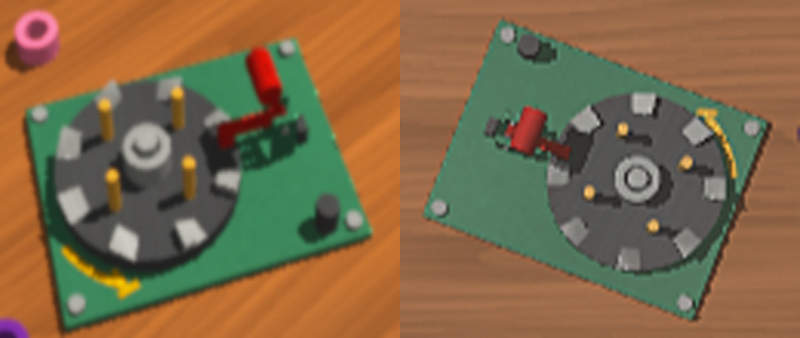

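Fit: hub at about (538,-126). Plate +y is (0.378,0.926) and +x is (0.926,-0.378). The wheel is near -0.11. The measured bar agrees with hub+120·y, which gives (583,-15,112), and the plate measures 306x230. I'll move above the wheel side of the bar, offset in +x so the rising arm clears, with the fingers shut.

send_rows(plan=[0, 0.277, -0.17, -0.46, 0, 0.277, -0.17, -0.46, 0, 0.277, -0.17, -0.46, 0, 0.277, -0.17, -0.46, 0, 0.277, -0.17, -0.46, 0, 0.554, -0.34, -0.92, 0, 0.554, -0.34, -0.92, 0, 0.554, -0.34, -0.92, 0, 0.554, -0.34, -0.92, 0, 0.554, -0.34, -0.92, 0, 0.554, -0.34, -0.92, 0, 0.554, -0.34, -0.92, 0, 0.554, -0.34, -0.92, 0, 0.554, -0.34, -0.92], hand=0)

```text
time: 2.85
ee_pos: [589.0, -59.8, 231.7]
tcp_rot: [[0.0, 0.379, 0.925], [-0.0, 0.925, -0.379], [-1.0, -0.0, 0.0]]
ft_force: [0.2, -0.8, 0.5]
gripper_width: 0.1
```

send_rows(plan=[0.05, 0, 0, 0, 0.1, 0, 0, 0, 0.125, 0, 0, 0, 0.131, 0, 0, 0, 0.131, 0, 0, 0])

```text
time: 3.48
ee_pos: [589.7, -59.4, 101.3]
tcp_rot: [[0.001, 0.379, 0.925], [-0.0, 0.925, -0.379], [-1.0, 0.0, 0.001]]
ft_force: [-0.6, -0.4, 0.7]
gripper_width: 0.1
```

Run:
```python
from h import *
b=[]
for n in["scene","top"]:
    c=capture(n);im=c["image"]
    u0,v0,w,h=(200,190,160,125) if n=="scene" else(248,140,130,102)
    b.append(cv2.resize(im[v0:v0+h,u0:u0+w],(400,312),interpolation=cv2.INTER_CUBIC))
cv2.imwrite("pics/b.png",np.hstack(b));print(sense()["ee_pos"],sense()["ft_force"])
```

```text
[590.23555047 -59.18647922 102.05864989] [ 0.48664367 -0.80381396  0.73396189]
```

View pics/b.png

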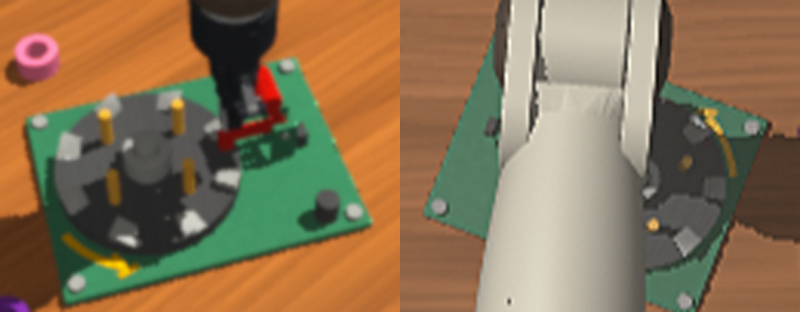

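The fingers stand just on the wheel side of the red bar (left crop at 245,100), above the arm and with no contact. I push +y slowly.

send_rows(plan=[0, 0.007, 0, 0, 0, 0.013, 0, 0, 0, 0.018, 0, 0, 0, 0.023, 0, 0, 0, 0.028, 0, 0, 0, 0.033, 0, 0, 0, 0.038, 0, 0, 0, 0.043, 0, 0, 0, 0.048, 0, 0, 0, 0.053, 0, 0, 0, 0.058, 0, 0, 0, 0.062, 0, 0, 0, 0.064, 0, 0, 0, 0.064, 0, 0])

```text
time: 5.32
ee_pos: [613.8, 0.5, 100.3]
tcp_rot: [[-0.0, 0.378, 0.926], [-0.0, 0.926, -0.378], [-1.0, -0.0, -0.0]]
ft_force: [-0.1, 1.0, 0.6]
gripper_width: 0.1
```

send_rows(plan=[-0.03, 0, 0, 0, -0.08, 0, 0, 0, -0.13, 0, 0, 0, -0.13, -0.06, 0.02, 0, -0.13, -0.12, 0.043, 0, -0.13, -0.129, 0.043, 0, -0.13, -0.129, 0.043, 0])

```text
time: 6.2
ee_pos: [604.5, -135.9, 230.3]
tcp_rot: [[-0.0, 0.38, 0.925], [0.0, 0.925, -0.38], [-1.0, 0.0, -0.0]]
ft_force: [0.3, 0.4, 0.1]
gripper_width: -0.3
```

```bash
cat > look.py <<'E'
import sys
from h import *
b=[]
hub=np.array([538,-126]);ey=np.array([.379,.925]);ex=np.array([.925,-.379])
for n in["scene","top"]:
    c=capture(n);im=c["image"];W=cloud(c)
    u0,v0,w,h=(200,190,160,125) if n=="scene" else(248,140,130,102)
    b.append(cv2.resize(im[v0:v0+h,u0:u0+w],(400,312),interpolation=cv2.INTER_CUBIC))
    hsv=cv2.cvtColor(im,cv2.COLOR_BGR2HSV).astype(int);H,S,V=hsv[...,0],hsv[...,1],hsv[...,2]
    d=W[...,:2]-hub;px=d@ex;py=d@ey;reg=(abs(px)<110)&(py<220)&(py>-110)
    def rep(nm,m):
        k,l,st,ce=cv2.connectedComponentsWithStats(m.astype(np.uint8))
        for i in range(1,k):
            q=l==i
            if st[i,4]>3: print(n,nm,st[i,4],"x%.0f y%.0f z%.0f..%.0f"%(np.median(px[q]),np.median(py[q]),W[q][:,2].min(),W[q][:,2].max()))
    rep("brass",reg&(H>12)&(H<30)&(S>110)&(W[...,2]>50)&(W[...,2]<95))
    rep("red",reg&((H<6)|(H>174))&(S>150)&(W[...,2]>45))
cv2.imwrite(sys.argv[1],np.hstack(b));s=sense();d=s["ee_pos"][:2]-hub;print(s["time"],"tcp",d@ex,d@ey,s["ee_pos"][2],s["ft_force"])
E
python3 look.py pics/c.png
```

```text
scene brass 43 x-30 y41 z51..81
scene brass 4 x4 y169 z73..84
scene brass 46 x-37 y-32 z51..82
scene brass 48 x44 y31 z50..81
scene brass 49 x36 y-41 z50..83
scene red 312 x4 y173 z58..111
top red 179 x-2 y176 z61..116
6.3 tcp 64.97454502406006 17.596187796486614 230.3546403966301 [0.49562895 0.23845347 0.06061102]
```

View pics/c.png

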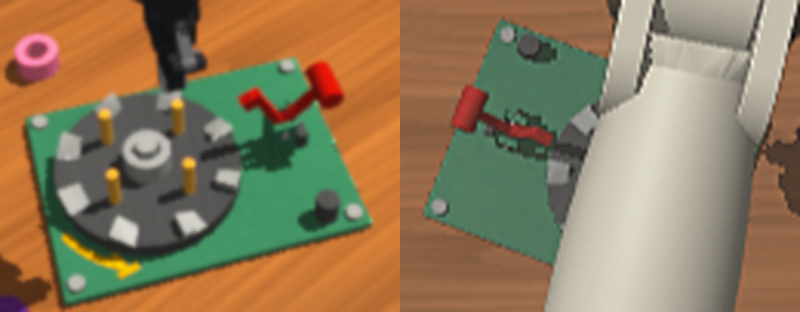

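The pawl is tipped up: the bar is at left crop (325,85), y≈173–176. Now I go down beside peg 3 and push −x.

send_rows(plan=[0, -0.03, 0, 0, 0, -0.064, 0, 0, 0.05, -0.064, 0, 0, 0.1, -0.064, 0, 0, 0.15, -0.064, 0, 0, 0.174, -0.064, 0, 0, 0.174, -0.064, 0, 0, 0.174, -0.064, 0, 0])

```text
time: 7.3
ee_pos: [581.5, -193.9, 57.9]
tcp_rot: [[0.002, 0.377, 0.926], [-0.001, 0.926, -0.377], [-1.0, 0.0, 0.002]]
ft_force: [0.5, -0.2, -0.4]
gripper_width: -0.3
```

send_rows(plan=[0, 0, -0.006, 0, 0, 0, -0.011, 0, 0, 0, -0.015, 0, 0, 0, -0.019, 0, 0, 0, -0.023, 0, 0, 0, -0.027, 0, 0, 0, -0.031, 0, 0, 0, -0.035, 0, 0, 0, -0.039, 0, 0, 0, -0.042, 0, 0, 0, -0.044, 0, 0, 0, -0.044, 0, 0, 0, -0.044, 0])

```text
time: 8.93
ee_pos: [539.5, -177.6, 56.0]
tcp_rot: [[-0.001, 0.378, 0.926], [0.001, 0.926, -0.378], [-1.0, 0.0, -0.001]]
ft_force: [0.2, 0.0, 0.3]
gripper_width: 0.0
```

send_rows(plan=[0, 0, 0.006, 0, 0, 0, 0.012, 0, -0.05, 0, 0.012, 0, -0.1, 0, 0.012, 0, -0.15, 0, 0.012, 0, -0.174, 0, 0.06, 0, -0.174, 0, 0.1, 0, -0.174, 0, 0.1, 0])

```text
time: 9.93
ee_pos: [634.3, -216.6, 227.3]
tcp_rot: [[-0.003, 0.379, 0.926], [0.001, 0.926, -0.379], [-1.0, -0.0, -0.003]]
ft_force: [-0.3, 0.2, -0.3]
gripper_width: 0.1
```

```bash
python3 look.py pics/d.png
```

```text
scene brass 10 x-48 y1 z53..79
scene brass 4 x3 y169 z72..84
scene brass 48 x1 y51 z51..80
scene brass 44 x6 y-53 z50..82
scene brass 53 x55 y3 z50..82
scene red 311 x3 y173 z59..112
top brass 13 x48 y3 z53..85
top brass 11 x-6 y52 z67..82
top brass 12 x-55 y-2 z68..85
top red 182 x-2 y176 z45..116
10.025 tcp 121.3856532522839 -47.27581827377139 229.19237191595636 [-0.74244657 -0.18294881 -0.35127775]
```

View pics/d.png

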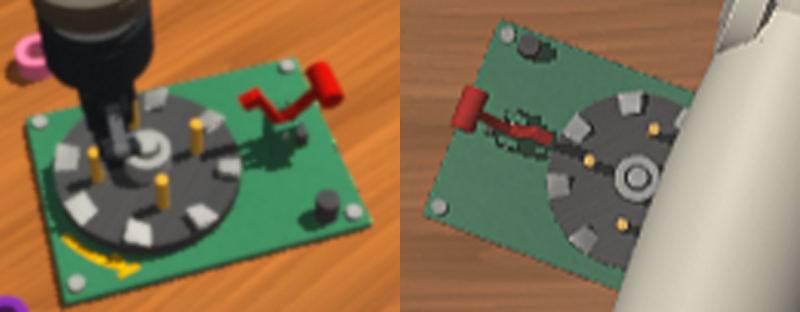

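The wheel is at about −0.74 from both peg pairs (about 2.8° short of the exact notch, inside tolerance), and the pawl is still up. I go behind the bar.

send_rows(plan=[0, 0.05, -0.02, 0, 0, 0.1, -0.045, 0, 0, 0.15, -0.07, 0, 0, 0.2, -0.09, 0, 0, 0.24, -0.11, 0, 0, 0.263, -0.121, 0, 0, 0.263, -0.121, 0, 0.05, 0.263, -0.121, 0, 0.1, 0.263, -0.121, 0, 0.137, 0.263, -0.121, 0, 0.137, 0.263, -0.121, 0, 0.137, 0.263, -0.121, 0])

```text
time: 11.52
ee_pos: [620.4, 73.0, 95.5]
tcp_rot: [[0.002, 0.379, 0.925], [0.0, 0.925, -0.379], [-1.0, 0.001, 0.002]]
ft_force: [0.2, 0.1, 0.4]
gripper_width: -0.2
```

```bash
python3 look.py pics/e.png
```

```text
scene brass 43 x-49 y-3 z52..82
scene brass 4 x4 y169 z73..85
scene brass 46 x1 y51 z50..83
scene brass 51 x5 y-52 z51..81
scene brass 50 x54 y3 z51..81
scene red 293 x4 y173 z59..113
top brass 13 x47 y3 z51..88
top brass 11 x-5 y52 z70..85
top brass 12 x1 y-51 z69..87
top brass 12 x-54 y-2 z69..91
top red 4 x-0 y167 z82..89
top red 8 x-1 y103 z100..112
11.625 tcp 1.2125539798902474 215.74448083200863 95.9277793322991 [0.71016666 0.13919901 0.30299372]
```

View pics/e.png

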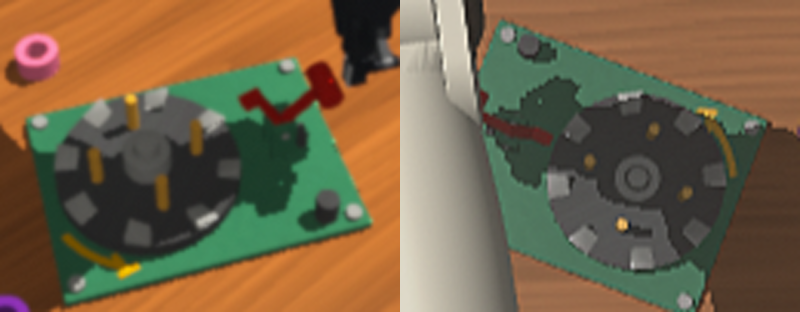

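The fingers are behind the bar and clear of it (left crop 355,75). I push −y, then back off and up.

send_rows(plan=[0, -0.005, 0, 0, 0, -0.01, 0, 0, 0, -0.015, 0, 0, 0, -0.02, 0, 0, 0, -0.025, 0, 0, 0, -0.03, 0, 0, 0, -0.035, 0, 0, 0, -0.04, 0, 0, 0, -0.045, 0, 0, 0, -0.05, 0, 0, 0, -0.053, 0, 0, 0, -0.053, 0, 0])

```text
time: 13.12
ee_pos: [599.8, 24.2, 93.3]
tcp_rot: [[0.0, 0.379, 0.926], [0.0, 0.926, -0.379], [-1.0, 0.0, 0.0]]
ft_force: [0.5, -0.8, 0.5]
gripper_width: 0.0
```

send_rows(plan=[0, 0.015, 0, 0, 0, 0.03, 0, 0, -0.05, 0.03, 0, 0, -0.1, 0.03, 0, 0, -0.13, 0.08, 0, 0, -0.13, 0.13, 0, 0, -0.13, 0.15, 0, 0, -0.13, 0.15, 0, 0, -0.13, 0.15, 0, 0])

```text
time: 14.25
ee_pos: [656.4, 163.4, 223.0]
tcp_rot: [[-0.0, 0.378, 0.926], [-0.0, 0.926, -0.378], [-1.0, -0.0, -0.0]]
ft_force: [-0.3, 0.8, 0.0]
gripper_width: 0.2
```

```bash
python3 look.py pics/f.png
```

```text
scene brass 45 x-49 y-3 z53..81
scene brass 47 x1 y51 z50..83
scene brass 51 x6 y-52 z50..81
scene brass 50 x55 y3 z50..81
scene red 278 x4 y116 z45..127
top brass 13 x48 y3 z52..85
top brass 11 x-6 y52 z65..85
top brass 12 x1 y-51 z73..86
top brass 12 x-55 y-2 z73..87
top red 131 x-2 y116 z51..132
top red 4 x-0 y141 z55..77
14.35 tcp 0.10025434259429755 311.9256388677823 223.50138593746976 [-0.41865996  0.27910468 -0.15273375]
```

View pics/f.png

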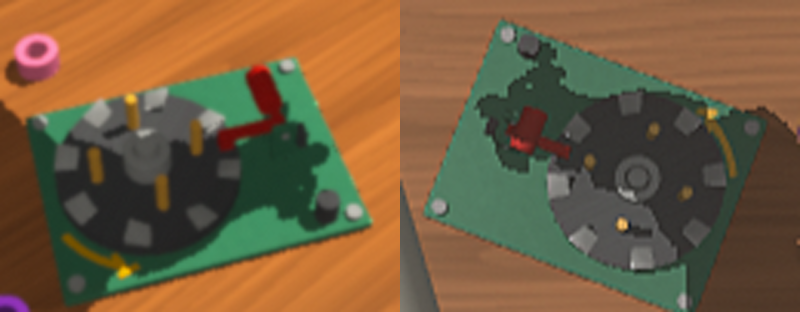

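The pawl looks down, as at the start (bar at left crop 263,90). I compare it with the first picture in numbers, then hand in.

Run:
```python
from h import *
def red(im):
    h=cv2.cvtColor(im,cv2.COLOR_BGR2HSV).astype(int);m=((h[...,0]<6)|(h[...,0]>174))&(h[...,1]>150)&(h[...,2]>40)
    z=np.zeros_like(m);z[200:290,230:345]=m[200:290,230:345];v,u=np.nonzero(z);return len(u),u.mean(),v.mean(),u.min(),u.max(),v.min(),v.max()
c=capture("scene");print(red(cv2.imread("pics/scene0.png")),red(c["image"]))
s=sense();print(s["time"],s["ft_force"])
sign_off()
```

```text
(308, np.float64(302.02272727272725), np.float64(232.9090909090909), np.int64(287), np.int64(313), np.int64(216), np.int64(250)) (298, np.float64(301.9026845637584), np.float64(233.28859060402684), np.int64(287), np.int64(312), np.int64(216), np.int64(250))
14.4 [-0.47834159 -0.15463244 -0.7621174 ]
the job is handed in; nothing more can be done
```

I tipped the pawl up by its cross-bar, turned the wheel back one notch by pushing peg 3, and tipped the pawl back down. I handed the job in at 14.4 s of the 58 s allowed; it reports no verdict.

- **Wheel:** the peg positions put it at about -0.74 rad. That is about 0.05 rad short of the exact notch and inside the 0.2 rad allowed.
- **Pawl:** in the scene camera its red pixels are within 1 pixel of where they were at the start, so it looks fully down.
- **Collar, bushing and bench:** the collar and the bushing looked in place in the pictures, though I did not measure either at the end. I did not look at the bottle, jar, billet or hammer again after moving; the arm only worked over the plate and the bench just beside it.
- **Robot:** the arm was clear of everything, and the force readings taken after each move stayed around 1 N or less.

No check failed or disagreed.

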